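Swap the wrong carton in the sample kit

ROBOT

A 6-joint arm with a two-finger parallel gripper is mounted at the origin on a cart in front of the work surface, level with it; the furniture and walls round the work are solid. World frame = base frame: x ahead of the robot, y to its left, z up, the work surface at z = 0. Lengths are in m, angles in rad, forces in N, time in s.
With the tool pointing down it reaches from about 0.35 to 0.775 m from the base axis. Payload 5.5 kg.
Tool frame: the origin (TCP) lies between the finger pads; the fingertips stand env.nose_length ahead of it and the grasp point (between the pads) lies 8 mm behind it (env.nose_length is the distance from the TCP to the fingertips, in m); z points along the fingers, y is the direction in which the jaws open and shut (so a half turn about z gives the same grasp; the last joint's range is limited). The gripper opens to 85 mm and grips with 20 to 120 N. Pads are 22 mm wide; open, the fingers measure 114 mm over their backs; the gripper's body (76 mm by 85 mm) begins 54 mm behind the grasp point. The pads swing forward as they close: fully open they stand 13 mm farther back than shut.
Start: joints at [1.127, 0.313, 0.046, 1.304, 0, 1.431], TCP at [0.172, 0.549, 0.242] pointing down, gripper open.
Joint ranges: [-2.76, 2.76], [-0.86, 1.69], [-1.03, 1.26], [-2.2, 2.34], [-1.47, 1.5], [-3.14, 3.14]. Speed limits (rad/s): [2.57, 2.57, 3.14, 3.14, 3.14, 3.14].

INTERFACE

Orientations are given as a unit quaternion [w, x, y, z].
In Python, from workcell import env gives the robot as it stands. The module is installed in compiled form; this text tells all that it offers.
- The arm moves only by the shell command python3 -m creep 'ROWS' [FORCE]. ROWS is a JSON object of lists of equal length, an entry for each row: "hand": the finger opening in mm, from 0 to 85.4; "delta_pos": the shift along the tool's x, y, z scaled (see below), a list of three; "turn": the turn about the tool's z scaled (see below). In form: {"hand": [hand, ...], "delta_pos": [[dx, dy, dz], ...], "turn": [turn, ...]}. A call has exactly 5 rows; each row shifts and turns the commanded pose from where the row before left it, along the tool's axes as they then stand; what a row does not reach is not made up. The controller multiplies each number of a shift by 0.8 m and each number of a turn by 5 degrees. A row lasts 1/12 s, in which the tool goes at most 41.7 mm and 7.16 degrees, less where a joint would pass 70% of its speed; a pose out of reach is approached as far as the arm can. A call with a number of a shift or a turn outside -1 to 1 is refused whole. A call with a gripper value outside its range is refused whole. The fingers move at their own pace and stop on an object; FORCE is the grip in N (left out, the last holds). Time passes only in rows, so rows that do not move let the fingers close, or fill a call up. It gives the time, the measured TCP pose, the force and the opening at its end, in the units of the state.
- env.get_state(): the state, without advancing time (a new reading comes with each control period).
- env.read_camera(name): name is "scene" or "top" or "wrist"; returns a dict with "pixels" (384x512x3 uint8, red, green, blue), "depth" (384x512 float32, m along the optical axis (not along the pixel's ray), 0 where there is no reading), "fx", "fy", "cx", "cy" (pixels), "D" ([k1, k2, p1, p2, k3] as OpenCV has them; the pictures are not rectified), "origin" and "orientation" of the camera in the world. Camera axes: x right, y down, z forward; pixel columns grow to the right and rows downward; lengths in m; the calibration is good to about 2 mm. A picture is of the moment at which its call begins.
- env.hand_in(): hands the job in, once; it reports no verdict.
Trained networks look in the newest picture that a camera, given by its name, has taken for a name from the list of things; names that differ only in an ending like _2 or _b are one class to them, and where a whole thing is asked for, a point or a joint stands for the part that bears it (a point fixed in the world has none). Each returns a list of dicts, best first, with "score" (0 to 1); they miss things now and then, are a little off and sometimes report something else, mostly with a low value. They report only what shows in the picture. A call takes as long as a camera call. They do not tell look-alikes from the thing itself.
- env.find_in(camera, target): "location" ([row, column] in pixels, amid what is visible of it).
- env.pinpoint(camera, target): "location" ([row, column] in pixels: a listed point, or the origin of a listed thing).
The state is a dict: "clock": time; "joint_pos": joint angles; "qvel": joint speeds; "tau": joint torques, N m; "tcp_pos": TCP position; "orientation": TCP orientation; "wrist_force": force on the tool from outside, world axes, zero at the start; "ft_torque": the same for the moment, N m; "finger_gap": finger opening in m.
Only numpy, scipy, OpenCV 4.12 (cv2) and the standard library are available. Lean on these libraries where they do the work, as an engineer would, in place of code of your own. Each camera call takes 0.05 s, during which the arm holds its last target.

TASK

One of the four cartons in the grey kit tray is longer than the others and does not belong: tip it up by pressing its far end lightly down into the finger well until it stays tipped on its own, then lift it out and leave it in the white returns tray. Then take the one loose carton in the stock row that matches the other three and leave it lying flat, fully down, in the emptied pocket at its near end like the others. The cartons crush easily, so never press them hard onto the tray's floor, and leave the other kit cartons, the other stock and everything else where they are.

Things in the scene. Friction and masses are not known exactly. Their poses are not given: they have to be found in the camera images.
- kit_tray: Fixed grey tray, 127 x 162 x 53 mm. Origin on the cart top; z up, x away from the robot (yaw to 0.25). Four open pockets side by side, centred at tray y = -58.5, -19.5, 19.5, 58.5 mm, each 33 mm wide, x = -55 (near wall) to +60 mm (far wall), one carton lying along x in each. Walls and dividers 6 mm thick, tops at z = 53; flat cartons' tops at 55, so no room for fingers beside them
- kit_edge (a point): Point on the tray at x = -4, y = 0, z = 27 mm, on the edge where the raised floor (z = 27, from the near wall to here) drops to the finger well (floor z = 4, from here to the far wall); tray axes. The edge is the fulcrum: the long carton's mass centre lies only 3 mm on its near side, the short ones' 13 mm, so these stay flat
- kit_floor: The stepped floor of the kit tray (raised part, edge and well bottom), one with the tray and with the same origin and axes; cartons are not to be pressed hard onto it
- kit_well (a point): Point on the tray, x = 30, y = 0, z = 55 mm: about here (in its own pocket) press the long carton with narrow closed fingers. As it turns, its top swings away from the robot: move some 8 mm along +x while pressing 10 to 13 mm down. Once over, it stays tipped at 0.6 rad, far end in the well, near end 20 mm proud of the dividers, where its 27 mm width can be pinched from above
- odd_one_mid (a point): The wrong carton of the kit, in any of the four pockets: 21 mm longer than the three others, so it alone reaches out over the finger well; in the tray it lies along x, 5 to 6 mm from the near wall; closed carton 85 long, 27 wide, 28 high as it lies (mm), about 40 g. This point: its centre; z axis along its length (away from the robot at first), x axis down at first
- odd_one: The same wrong carton; origin at the centre of its near end face, axes as the centre point's
- spare_mid (a point): The matching spare: the only carton among the three loose ones in the stock row on the cart top that is the same short size as the three right ones. Stands free, about 85 mm from its neighbours' centres; closed carton 64 long, 24 wide, 28 high as it lies (mm), about 40 g. This point: its centre; z axis along its length (away from the robot at first), x axis down at first
- spare: The same spare carton; origin at the centre of its near end face, axes as the centre point's
- stock_long_mid (a point): Another stock carton, wrong size, to be left alone; closed carton 85 long, 27 wide, 28 high as it lies (mm), about 40 g. This point: its centre; z axis along its length (away from the robot at first), x axis down at first
- stock_flat_mid (a point): Another stock carton, wrong size, to be left alone; closed carton 82 long, 28 wide, 22 high as it lies (mm), about 40 g. This point: its centre; z axis along its length (away from the robot at first), x axis down at first
- returns_mid (a point): Centre of the inner floor (4 mm above the cart top) of the fixed white open returns tray, inside 127 x 112 mm, rim 30 mm above the cart top; x along its longer side, away from the robot (yawed up to 0.2 rad)
- kit_a_mid (a point): One of the three right cartons of the kit, to be left where it is; in the tray it lies along x, 5 to 6 mm from the near wall; closed carton 64 long, 24 wide, 28 high as it lies (mm), about 40 g. This point: its centre; z axis along its length (away from the robot at first), x axis down at first
- kit_b_mid (a point): One of the three right cartons of the kit, to be left where it is; in the tray it lies along x, 5 to 6 mm from the near wall; closed carton 64 long, 24 wide, 28 high as it lies (mm), about 40 g. This point: its centre; z axis along its length (away from the robot at first), x axis down at first
- kit_c_mid (a point): One of the three right cartons of the kit, to be left where it is; in the tray it lies along x, 5 to 6 mm from the near wall; closed carton 64 long, 24 wide, 28 high as it lies (mm), about 40 g. This point: its centre; z axis along its length (away from the robot at first), x axis down at first
- white_tape: Bystander: roll of white tape lying flat, 62 x 62 x 19 mm; origin under its centre
- timer: Bystander: square bench timer lying flat, 62 x 62 x 17 mm; origin under its centre
- pot: Bystander: specimen pot with white lid, 62 dia x 62 high mm; origin under its centre
- canister: Bystander: strip canister standing, 40 dia x 85 high mm; origin under its centre
- stain: Bystander: small dark bottle standing, 36 dia x 85 high mm; origin under its centre
- pen: Bystander: marker pen lying, 11 x 136 x 13 mm; origin under its centre
- meter: Bystander: hand-held meter lying, 62 x 125 x 22 mm; origin under its centre
There are look-alikes about, which are no part of the job. Leave any brown look-alike of the part that bears kit_a_mid alone.

How it is judged:
By the outcome, as a careful person would: the job done as asked, in the order asked, and still so for the second after the job is handed in, with the robot touching nothing.
It also fails if it takes over 64 s, if anything falls off the work surface, if the arm or the gripper's body presses on something with over 40 N, if the wrist force passes 120 N, or if a joint passes its speed limit or range.

## Working session

There is one attempt and no reset: what is moved stays moved. The work goes in short steps, Python scripts to look and compute and a shell command to move; the robot and the scene stay as the last step left them, time stands still between calls to the robot, and variables do not carry over. Pictures are saved under pics/ and viewed, and the job is handed in when it is done.

```bash
ls; mkdir -p pics; cat > h.py <<'E'
import numpy as np, cv2
from scipy.spatial.transform import Rotation as R
from workcell import env
def q2m(q): return R.from_quat([q[1],q[2],q[3],q[0]]).as_matrix()
def px2w(c,row,col,depth=None,z=None):
    K=np.array([[c['fx'],0,c['cx']],[0,c['fy'],c['cy']],[0,0,1]])
    p=cv2.undistortPoints(np.array([[[col,row]]],float),K,np.array(c['D']))[0,0]
    d=q2m(c['orientation'])@np.array([p[0],p[1],1]); o=np.array(c['origin'])
    if z is not None: return o+d*(z-o[2])/d[2]
    if depth is None: depth=c['depth'][int(round(row)),int(round(col))]
    return o+d*depth
def cloud(c):
    K=np.array([[c['fx'],0,c['cx']],[0,c['fy'],c['cy']],[0,0,1]])
    h,w=c['depth'].shape
    u,v=np.meshgrid(np.arange(w),np.arange(h))
    p=cv2.undistortPoints(np.stack([u,v],-1).reshape(-1,1,2).astype(float),K,np.array(c['D']))[:,0]
    P=np.c_[p,np.ones(len(p))]*c['depth'].reshape(-1,1)
    return (P@q2m(c['orientation']).T+np.array(c['origin'])).reshape(h,w,3)
def save(c,name,crop=None,s=1.5):
    im=c['pixels'][:,:,::-1]
    if crop: im=im[crop[0]:crop[1],crop[2]:crop[3]]
    cv2.imwrite('pics/'+name,cv2.resize(im,None,fx=s,fy=s,interpolation=cv2.INTER_CUBIC))
E
cat > a.py <<'E'
from h import *
import pickle
s=env.get_state(); print({k:np.round(v,3).tolist() for k,v in s.items()}, env.nose_length)
for n in ['top','scene']:
    c=env.read_camera(n); pickle.dump(c,open(n+'0.pkl','wb')); save(c,n+'0.png')
    print(n,np.round(c['origin'],3),np.round(c['orientation'],3),c['fx'])
    for t in ['kit_edge','odd_one_mid','spare_mid','stock_long_mid','stock_flat_mid','returns_mid','kit_a_mid','kit_tray','pot','canister','stain','white_tape','timer','pen','meter']:
        print(t,[(round(float(d['score']),2),np.round(d['location']).tolist()) for d in env.pinpoint(n,t)][:5])
E
python3 a.py
```

```text
pics
{'clock': 0.0, 'joint_pos': [1.127, 0.314, 0.045, 1.304, 0.0, 1.431], 'qvel': [-0.001, 0.001, -0.002, -0.002, 0.002, -0.001], 'tau': [0.0, -48.063, 29.853, 0.02, -0.0, 0.0], 'tcp_pos': [0.172, 0.548, 0.241], 'orientation': [-0.0, 0.151, 0.988, -0.001], 'wrist_force': [0.129, 0.114, -0.318], 'ft_torque': [0.001, -0.02, 0.026], 'finger_gap': 0.085} 0.011
top [0.328 0.025 1.107] [ 0.07  -0.66   0.743 -0.08 ] 416.61373989449845
kit_edge [(0.83, [184.0, 208.0])]
odd_one_mid [(0.79, [187.0, 214.0]), (0.41, [248.0, 268.0])]
spare_mid [(0.55, [247.0, 269.0]), (0.48, [168.0, 315.0])]
stock_long_mid [(0.89, [235.0, 303.0])]
stock_flat_mid [(0.89, [242.0, 336.0])]
returns_mid [(0.74, [170.0, 318.0]), (0.39, [193.0, 181.0]), (0.22, [185.0, 212.0])]
kit_a_mid [(0.79, [186.0, 227.0]), (0.77, [202.0, 268.0]), (0.76, [162.0, 260.0]), (0.68, [132.0, 325.0])]
kit_tray [(0.9, [186.0, 205.0]), (0.32, [185.0, 207.0])]
pot [(0.71, [148.0, 160.0])]
canister [(0.68, [137.0, 258.0]), (0.36, [184.0, 203.0])]
stain [(0.16, [187.0, 204.0])]
white_tape [(0.77, [248.0, 171.0]), (0.48, [260.0, 272.0])]
timer 
[... 262 characters left out ...]
0.81, [208.0, 324.0])]
stock_flat_mid [(0.88, [205.0, 347.0]), (0.72, [203.0, 144.0])]
returns_mid [(0.87, [180.0, 296.0]), (0.58, [281.0, 215.0])]
kit_a_mid [(0.63, [208.0, 325.0]), (0.62, [207.0, 185.0]), (0.61, [199.0, 270.0]), (0.52, [183.0, 248.0]), (0.49, [197.0, 227.0])]
kit_tray [(0.73, [205.0, 347.0]), (0.64, [212.0, 202.0]), (0.27, [208.0, 322.0])]
pot [(0.87, [201.0, 144.0])]
canister [(0.89, [179.0, 235.0]), (0.73, [211.0, 202.0])]
stain [(0.78, [166.0, 288.0]), (0.34, [226.0, 292.0]), (0.25, [208.0, 186.0])]
white_tape [(0.77, [256.0, 184.0])]
timer [(0.88, [253.0, 259.0]), (0.6, [210.0, 202.0])]
pen [(0.55, [232.0, 345.0])]
meter [(0.69, [279.0, 214.0]), (0.18, [206.0, 183.0])]
```

View pics/top0.png

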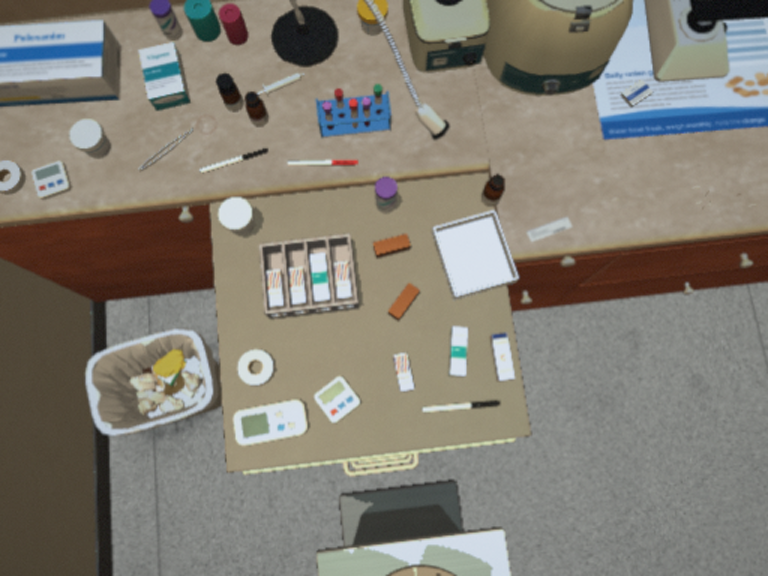

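View pics/scene0.png

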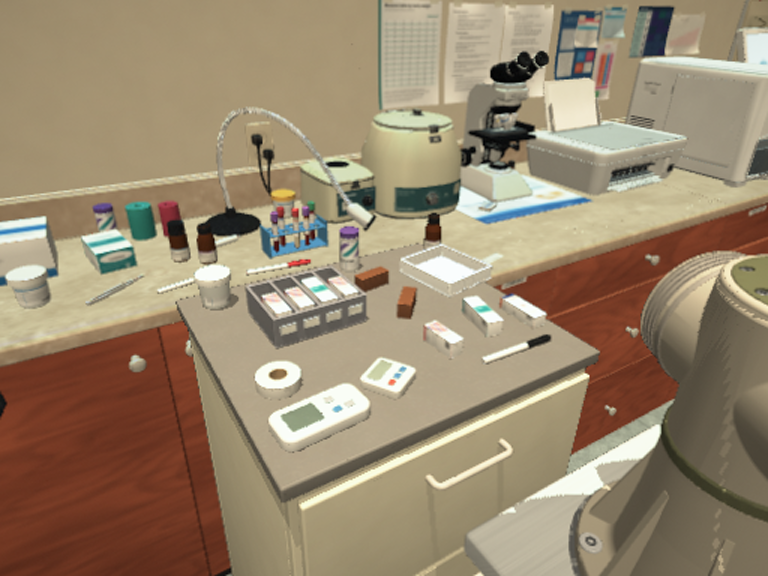

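```bash
python3 - <<'E'
from h import *
import pickle
c=pickle.load(open('top0.pkl','rb')); save(c,'top0crop.png',(115,290,130,350),3.5)
E
```

```text
(no output)
```

View pics/top0crop.png

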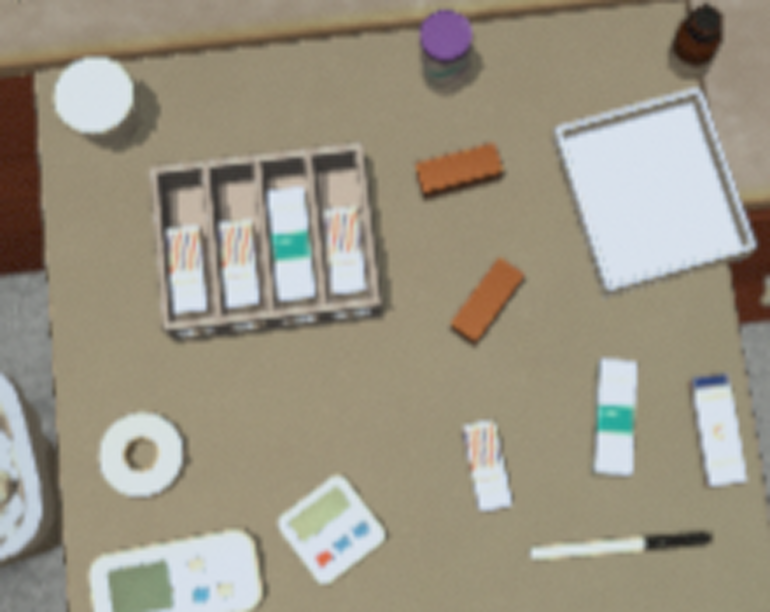

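The odd carton is the long one with the green band, third pocket from the left (top px 184,213). The two with short orange stripes either side and the far-left one are the right ones. Of the three loose cartons (248,269 short, 235,303 long green, 242,336 long blue-ended), the short striped one at (248,269) matches and is the spare. The brown ones (162,260 and 202,268) are look-alikes. Next I measure the poses from depth.

```bash
python3 - <<'E'
from h import *
import pickle
c=pickle.load(open('top0.pkl','rb')); P=cloud(c)
# z of table
def st(m,n):
    q=P[m]; print(n,m.sum(),np.round(q.mean(0),4))
print('table z',np.median(P[215:225,180:260,2]), P[180:182,250:252,2].ravel())
H=P[...,2]
def rect(m,n):
    nl,l,s,ce=cv2.connectedComponentsWithStats(m.astype(np.uint8))
    for i in range(1,nl):
        if s[i,4]<40: continue
        q=P[l==i]; r=cv2.minAreaRect((q[:,:2]*1000).astype(np.float32))
        print(n,'px',ce[i][::-1].round(),'n',s[i,4],'c',np.round(r[0],1),'sz',np.round(r[1],1),'ang',round(r[2],1),'z',np.round(np.percentile(q[:,2],[5,50,95]),4))
box=np.zeros(H.shape,bool); box[118:300,140:350]=1
rect(box&(H>0.009)&(H<0.12),'obj')
rect(box&(H>0.046)&(H<0.065),'top')
E
```

```text
table z -0.0009029644634360734 [-0.0008808  -0.00143498  0.0005365  -0.00161719]
obj px [129. 257.] n 297 c [744.2 -28.3] sz [38.4 37.8] ang 36.9 z [0.0178 0.0803 0.0849]
obj px [127. 329.] n 230 c [ 730.9 -223.4] sz [35.9 28.1] ang 64.1 z [0.015  0.0557 0.0835]
obj px [144. 158.] n 475 c [736.  241.8] sz [61.6 58.9] ang 88.3 z [0.0213 0.0597 0.0637]
obj px [168. 317.] n 531 c [ 623.6 -176.4] sz [136.1 121.2] ang 9.6 z [0.0107 0.0259 0.0307]
obj px [186. 205.] n 2647 c [613.6 123.6] sz [129.9 162.2] ang 0.3 z [0.0217 0.0516 0.0565]
obj px [164. 261.] n 245 c [657.3 -28.9] sz [24.8 64.3] ang 8.2 z [0.0154 0.0264 0.03  ]
obj px [201. 269.] n 239 c [551.7 -37.9] sz [24.2 65.1] ang 47.1 z [0.0182 0.0271 0.0306]
obj px [234. 305.] n 363 c [ 451.7 -121.7] sz [27.6 84.8] ang 79.2 z [0.0211 0.0267 0.0298]
obj px [238. 335.] n 364 c [ 433.8 -198.2] sz [81.9 29.6] ang 0.6 z [0.0145 0.0207 0.0241]
obj px [245. 170.] n 393 c [466.6 232.9] sz [61.1 61. ] ang 75.3 z [0.0144 0.0181 0.0215]
obj px [248. 269.] n 242 c [426.8 -21.9] sz [64.3 24.3] ang 4.6 z [0.0231 0.0276 0.0306]
obj px [266. 224.] n 564 c [394.8  98.2] sz [61.8 61.4] ang 31.6 z [0.0114 0.0149 0.0181]
obj px [281. 180.] n 1130 c [371.5 215.5] sz [ 62.  124.6] ang 4.0 z [0.0167 0.0206 0.0241]
obj px [270. 314.] n 73 c [ 357.7 -129.4] sz [94.5  8.4] ang 88.4 z [0.0091 0.0103 0.014 ]
top px [127. 329.] n 74 c [ 730.6 -223.2] sz [35.  26.1] ang 58.7 z [0.0474 0.055  0.0634]
top px [143. 157.] n 421 c [736.  241.8] sz [61.6 58.9] ang 88.3 z [0.0523 0.0601 0.0636]
top px [185. 203.] n 1430 c [614.8 123.6] sz [127.8 162.1] ang 0.2 z [0.048  0.0525 0.0565]
top px [187. 228.] n 233 c [595.4  64.2] sz [64.6 24. ] ang 0.2 z [0.0507 0.0544 0.0575]
top px [191. 198.] n 233 c [594.2 143.6] sz [24.3 65.1] ang 89.9 z [0.0508 0.0544 0.0579]
```

```bash
python3 - <<'E'
from h import *
import pickle
c=pickle.load(open('top0.pkl','rb'));
for n,p in {'edge':(184,208,.027),'odd':(187,214,.055),'spare':(247,269,.028),'ret':(170,318,.004),'ka':(186,227,.055)}.items(): print(n,px2w(c,p[0],p[1],z=p[2]).round(4),px2w(c,p[0],p[1]).round(4))
E
```

```text
edge [0.6153 0.1186 0.027 ] [0.6083 0.1163 0.0536]
odd [0.598  0.1015 0.055 ] [0.5985 0.1016 0.053 ]
spare [ 0.4292 -0.0223  0.028 ] [ 0.4293 -0.0224  0.0272]
ret [ 0.6255 -0.1836  0.004 ] [ 0.6257 -0.1838  0.0032]
ka [0.5967 0.0676 0.055 ] [0.5969 0.0677 0.0542]
```

```bash
cat >> h.py <<'E'
def plan(tgt,yang=None):
    """tgt xyz of TCP, yang = tool-y angle in deg (world). prints tool shift units and turn units"""
    s=env.get_state(); M=q2m(s['orientation']); d=np.array(tgt)-np.array(s['tcp_pos'])
    a=np.degrees(np.arctan2(M[1,1],M[0,1])); 
    print('clock',round(s['clock'],2),'tcp',np.round(s['tcp_pos'],4),'yang',round(a,2),'F',np.round(s['wrist_force'],2),'gap',round(s['finger_gap'],4))
    print('shift units',np.round(M.T@d/0.8,4),'norm mm',round(np.linalg.norm(d)*1000,1))
    if yang is not None:
        t=(yang-a+90)%180-90; print('turn units (alone)',round(-t/5,3))
        Rz=R.from_euler('z',np.radians(t)).as_matrix(); print('shift units after turn',np.round((Rz@M).T@d/0.8,4))
E
python3 - <<'E'
from h import *
import pickle
c=pickle.load(open('top0.pkl','rb')); P=cloud(c); H=P[...,2]
def box(px,lo,hi,half=(25,30)):
    m=np.zeros(H.shape,np.uint8); m[px[0]-half[0]:px[0]+half[0],px[1]-half[1]:px[1]+half[1]]=1
    m&=((H>lo)&(H<hi)).astype(np.uint8)
    nl,l,s,ce=cv2.connectedComponentsWithStats(m); i=1+np.argmax(s[1:,4])
    q=(P[l==i][:,:2]*1000).astype(np.float32); print(px,cv2.minAreaRect(q)[0],cv2.boxPoints(cv2.minAreaRect(q)).round(1).tolist())
box((248,269),.009,.05); box((168,317),.009,.05,(38,34)); box((185,204),.046,.065,(40,45)); box((184,205),.02,.065,(40,45))
w=env.read_camera('wrist'); save(w,'w0.png',s=1.2)
E
```

```text
(248, 269) (426.8247375488281, -21.90991973876953) [[393.79998779296875, -12.399999618530273], [395.79998779296875, -36.599998474121094], [459.8999938964844, -31.399999618530273], [457.8999938964844, -7.199999809265137]]
(168, 317) (623.5963134765625, -176.36692810058594) [[546.4000244140625, -127.9000015258789], [566.5, -247.39999389648438], [700.7999877929688, -224.8000030517578], [680.5999755859375, -105.30000305175781]]
(185, 204) (614.7670288085938, 123.64726257324219) [[550.5999755859375, 204.5], [551.2000122070312, 42.29999923706055], [679.0, 42.79999923706055], [678.2999877929688, 205.0]]
(184, 205) (613.623046875, 123.62503051757812) [[548.2999877929688, 204.39999389648438], [549.0999755859375, 42.20000076293945], [679.0, 42.79999923706055], [678.2000122070312, 205.0]]
```

View pics/w0.png

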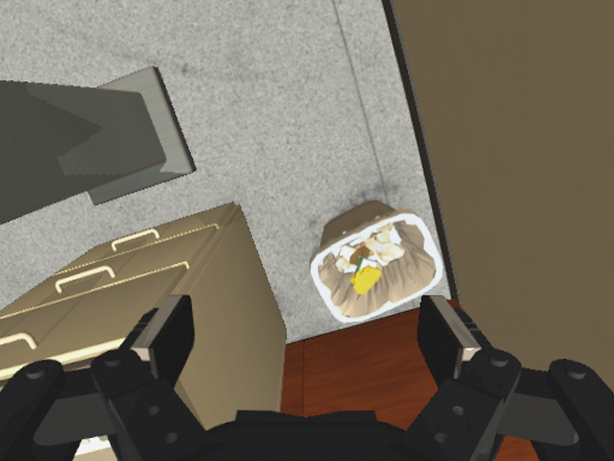

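```bash
python3 - <<'E'
from h import *
plan([.640,.104,.20],0)
E
```

```text
clock 1.65 tcp [0.172  0.5487 0.2423] yang 72.6 F [ 1.34 -0.13 -1.41] gap 0.0854
shift units [-0.7245 -0.3555  0.0529] norm mm 647.0
turn units (alone) 14.519
shift units after turn [-0.5559  0.585   0.053 ]
```

Wrist view: both fingers are visible, with the tool y axis horizontal. I'm moving toward the tray at height while the fingers close.

```bash
for i in 1 2 3; do python3 -m creep '{"hand":[0,0,0,0,0],"delta_pos":[[-0.045,-0.022,0.0033],[-0.045,-0.022,0.0033],[-0.045,-0.022,0.0033],[-0.045,-0.022,0.0033],[-0.045,-0.022,0.0033]],"turn":[0,0,0,0,0]}' 25; done; python3 - <<'E'
from h import *
print(env.nose_length)
plan([.640,.104,.20],0)
E
```

```text
clock: 2.07
tcp_pos: [0.3184, 0.4096, 0.2291]
orientation: [0.0, 0.151, 0.989, 0.0]
wrist_force: [0.5, 0.1, 0.5]
finger_gap: 0.0259
clock: 2.48
tcp_pos: [0.4641, 0.2715, 0.216]
orientation: [0.0, 0.151, 0.988, 0.0]
wrist_force: [0.9, 0.1, -0.7]
finger_gap: 0.0001
clock: 2.9
tcp_pos: [0.6096, 0.1336, 0.2026]
orientation: [0.0, 0.151, 0.988, 0.0]
wrist_force: [0.8, 0.8, -0.4]
finger_gap: 0.0001
0.011
clock 2.9 tcp [0.6096 0.1336 0.2026] yang 72.58 F [ 0.84  0.75 -0.38] gap 0.0001
shift units [-0.0474 -0.0239  0.0033] norm mm 42.5
turn units (alone) 14.516
shift units after turn [-0.037   0.0381  0.0033]
```

```bash
python3 -m creep '{"hand":[0,0,0,0,0],"delta_pos":[[-0.024,-0.012,0],[-0.024,-0.012,0],[0,0,0],[0,0,0],[0,0,0]],"turn":[0,0,0.97,0.97,0.97]}' ; for i in 1 2; do python3 -m creep '{"hand":[0,0,0,0,0],"delta_pos":[[0,0,0],[0,0,0],[0,0,0],[0,0,0],[0,0,0]],"turn":[0.97,0.97,0.97,0.97,0.97]}'; done;  python3 -m creep '{"hand":[0,0,0,0,0],"delta_pos":[[0,0,0.02],[0,0,0.02],[0,0,0],[0,0,0],[0,0,0]],"turn":[0.97,0.97,0,0,0]}'; python3 - <<'E'
from h import *
plan([.642,.104,.10],0)
w=env.read_camera('wrist'); save(w,'w1.png',s=1.2)
print(w['origin'],np.round(w['orientation'],3))
import pickle; pickle.dump(w,open('w1.pkl','wb'))
E
```

```text
clock: 3.32
tcp_pos: [0.6396, 0.1047, 0.2022]
orientation: [-0.0, 0.278, 0.961, -0.0]
wrist_force: [0.9, -0.1, 0.3]
finger_gap: 0.0002
clock: 3.73
tcp_pos: [0.6392, 0.1054, 0.2026]
orientation: [-0.0, 0.473, 0.881, 0.0]
wrist_force: [0.1, -0.4, -0.2]
finger_gap: 0.0001
clock: 4.15
tcp_pos: [0.6392, 0.1054, 0.2026]
orientation: [-0.0, 0.647, 0.762, -0.0]
wrist_force: [0.1, 0.3, -0.1]
finger_gap: -0.0001
clock: 4.57
tcp_pos: [0.6394, 0.1055, 0.1713]
orientation: [0.0, 0.707, 0.707, 0.0]
wrist_force: [-0.1, -0.2, 0.2]
finger_gap: 0.0003
clock 4.57 tcp [0.6394 0.1055 0.1713] yang -0.04 F [-0.12 -0.16  0.24] gap 0.0003
shift units [-0.0018  0.0032  0.0891] norm mm 71.4
turn units (alone) -0.008
shift units after turn [-0.0018  0.0032  0.0891]
[0.63953451 0.17834834 0.30347172] [ 0.146  0.989 -0.    -0.   ]
```

View pics/w1.png

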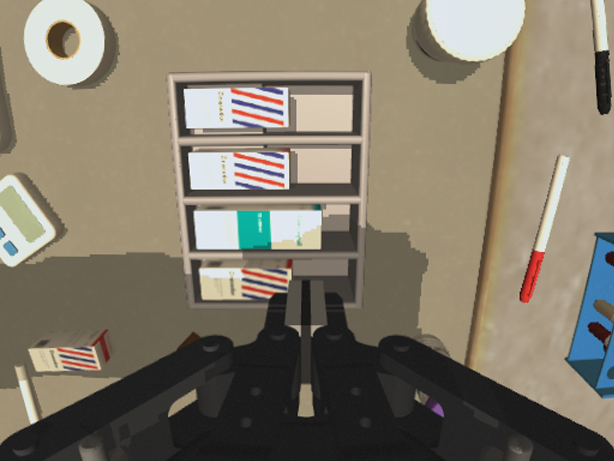

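The wrist view shows all four pockets clearly. The long green-banded carton is in the third row (about 228,258 in this view), and the closed fingertips are in front of the fourth. I'm refining its position from this depth image.

```bash
python3 - <<'E'
from h import *
import pickle
w=pickle.load(open('w1.pkl','rb')); P=cloud(w); H=P[...,2]; f=1.2
m=(H>.0465)&(H<.062); m[int(255/f):]=0
nl,l,s,ce=cv2.connectedComponentsWithStats(m.astype(np.uint8),connectivity=4)
hsv=cv2.cvtColor(w['pixels'],cv2.COLOR_RGB2HSV)
# tray rim: all pts .048-.062 in the tray region
sel=m.copy(); sel[:, :int(160/f)]=0; sel[:,int(380/f):]=0; sel[:int(65/f)]=0
q=P[sel][:,:2]*1000; r=cv2.minAreaRect(q.astype(np.float32)); print('rim',r, cv2.boxPoints(r).round(1).tolist())
# bright white/green pixels: odd carton
b=((hsv[...,2]>190)&(hsv[...,1]<60))|((hsv[...,0]>70)&(hsv[...,0]<95)&(hsv[...,1]>100))
for n,(r0,r1) in {'1':(85,133),'2':(147,193),'odd':(205,254)}.items():
    k=b.copy(); k[:int(r0/f)]=0;k[int(r1/f):]=0;k[:,:int(175/f)]=0;k[:,int(330/f):]=0; k&=H>.051
    q=P[k]; print(n,k.sum(),np.percentile(q[:,0],[1,99]).round(4),np.percentile(q[:,1],[1,99]).round(4),np.median(q[:,2]).round(4), cv2.minAreaRect((q[:,:2]*1000).astype(np.float32)))
# divider ridge y profile at x=.65-.66
for x0 in (.652,.66):
    k=(abs(P[...,0]-x0)<.003)&(H>.048)&(H<.058)&(P[...,1]>.07); print(x0,np.sort((P[k][:,1]*1000).round(0)).tolist()[::2])
E
```

```text
rim ((616.54736328125, 143.7346954345703), (119.14778900146484, 127.87965393066406), 89.93465423583984) [[552.5, 84.19999694824219], [680.4000244140625, 84.0999984741211], [680.5999755859375, 203.1999969482422], [552.7000122070312, 203.39999389648438]]
1 2137 [0.5572 0.6282] [0.1694 0.1927] 0.0559 ((597.619873046875, 181.2594757080078), (83.58983612060547, 25.094858169555664), 1.9014737606048584)
2 2022 [0.5559 0.6284] [0.1304 0.1552] 0.0559 ((597.3887939453125, 153.43270874023438), (85.4417495727539, 47.83195114135742), 1.349732756614685)
odd 3395 [0.5562 0.6486] [0.0892 0.1159] 0.0554 ((600.939453125, 132.0461883544922), (95.12457275390625, 88.92171478271484), 2.660341739654541)
0.652 [81.0, 81.0, 82.0, 82.0, 82.0, 82.0, 82.0, 83.0, 83.0, 83.0, 84.0, 84.0, 84.0, 84.0, 84.0, 85.0, 85.0, 85.0, 85.0, 85.0, 86.0, 86.0, 86.0, 86.0, 86.0, 86.0, 86.0, 90.0, 92.0, 93.0, 95.0, 97.0, 99.0, 100.0, 102.0, 103.0, 105.0, 107.0, 109.0, 110.0, 112.0, 113.0, 115.0, 116.0, 119.0, 119.0, 119.0, 120.0, 120.0, 120.0, 120.0, 121.0, 121.0, 121.0, 121.0, 122.0, 122.0, 122.0, 122.0, 122.0, 123.0, 123.0, 12
[... 790 characters left out ...]
 120.0, 120.0, 120.0, 120.0, 121.0, 121.0, 121.0, 121.0, 122.0, 122.0, 122.0, 122.0, 123.0, 123.0, 123.0, 123.0, 123.0, 124.0, 124.0, 124.0, 124.0, 124.0, 124.0, 124.0, 125.0, 125.0, 125.0, 125.0, 125.0, 125.0, 125.0, 125.0, 158.0, 158.0, 158.0, 158.0, 159.0, 159.0, 159.0, 159.0, 160.0, 160.0, 160.0, 160.0, 161.0, 161.0, 161.0, 161.0, 161.0, 161.0, 162.0, 162.0, 162.0, 162.0, 162.0, 162.0, 163.0, 163.0, 163.0, 163.0, 164.0, 164.0, 164.0, 164.0, 164.0, 164.0, 164.0, 164.0, 198.0, 198.0, 198.0, 198.0, 198.0, 198.0, 198.0, 199.0, 199.0, 199.0, 199.0, 199.0, 200.0, 200.0, 200.0, 200.0, 200.0, 200.0, 200.0, 201.0, 201.0, 201.0, 201.0, 201.0, 202.0, 202.0, 202.0, 202.0, 203.0, 203.0, 203.0, 203.0]
```

```bash
python3 -m creep '{"hand":[0,0,0,0,0],"delta_pos":[[-0.0028,0.0035,0.03],[0,0,0.035],[0,0,0.035],[0,0,0.024],[0,0,0]],"turn":[0,0,0,0,0]}' ; python3 - <<'E'
from h import *
plan([.642,.1033,.066],0)
w=env.read_camera('wrist'); save(w,'w2.png',s=1.2)
E
```

```text
clock: 5.03
tcp_pos: [0.6394, 0.1031, 0.0677]
orientation: [-0.002, 0.708, 0.707, -0.002]
wrist_force: [-0.6, -0.3, -0.6]
finger_gap: 0.0002
clock 5.03 tcp [0.6394 0.1031 0.0677] yang -0.1 F [-0.63 -0.25 -0.64] gap 0.0002
shift units [0.0003 0.0032 0.0022] norm mm 3.1
turn units (alone) -0.019
shift units after turn [0.0003 0.0032 0.0022]
```

View pics/w2.png

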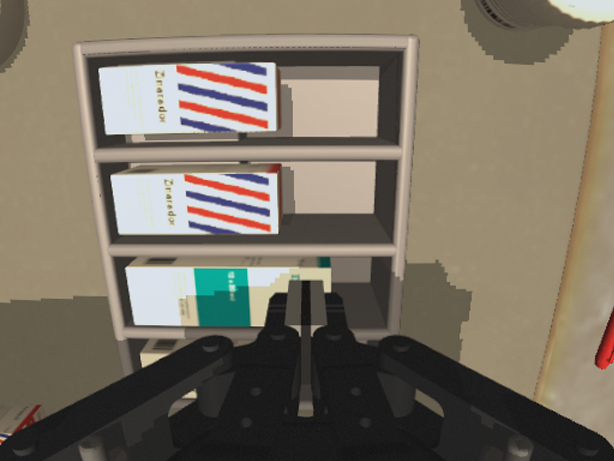

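The closed fingers are over the carton's far end, centred across the pocket (tip about 300,305; far end of the carton near column 330). I'm pressing gently.

```bash
python3 -m creep '{"hand":[0,0,0,0,0],"delta_pos":[[0,0.0005,0.0015],[0,0.001,0.0015],[0,0.001,0.0015],[0,0.001,0.0015],[0,0.001,0.0015]],"turn":[0,0,0,0,0]}' ; python3 - <<'E'
from h import *
plan([.65,.1033,.055],0)
E
```

```text
clock: 5.5
tcp_pos: [0.6464, 0.1032, 0.0665]
orientation: [0.001, 0.708, 0.706, 0.001]
wrist_force: [-0.1, -1.1, 0.4]
finger_gap: -0.0002
clock 5.5 tcp [0.6464 0.1032 0.0665] yang -0.15 F [-0.08 -1.09  0.45] gap -0.0002
shift units [0.0001 0.0044 0.0144] norm mm 12.1
turn units (alone) -0.029
shift units after turn [0.0001 0.0044 0.0144]
```

```bash
python3 -m creep '{"hand":[0,0,0,0,0],"delta_pos":[[0,-0.002,0.0015],[0,0,0.002],[0,0.0005,0.002],[0,0.001,0.002],[0,0.001,0.001]],"turn":[0,0,0,0,0]}' ; python3 - <<'E'
from h import *
plan([.65,.1033,.055],0)
w=env.read_camera('wrist'); save(w,'w3.png',s=1.2)
E
```

```text
clock: 5.92
tcp_pos: [0.6458, 0.1032, 0.0583]
orientation: [-0.0, 0.708, 0.706, -0.0]
wrist_force: [0.1, 0.2, -0.3]
finger_gap: 0.0
clock 5.92 tcp [0.6458 0.1032 0.0583] yang -0.16 F [ 0.1   0.15 -0.3 ] gap 0.0
shift units [0.0002 0.0052 0.0041] norm mm 5.3
turn units (alone) -0.032
shift units after turn [0.0001 0.0052 0.0041]
```

View pics/w3.png

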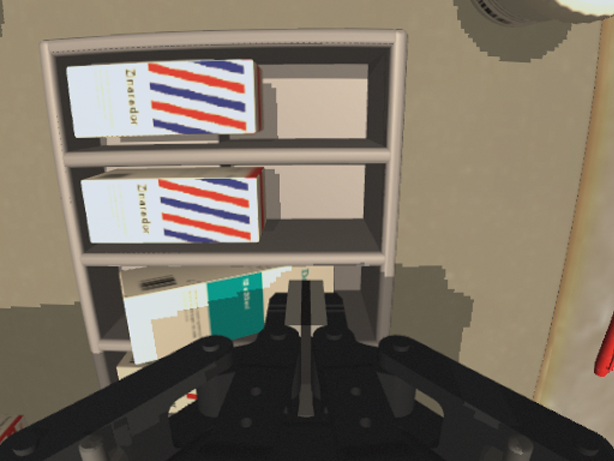

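The near end is rising, so the carton is tipping. I'll keep pressing gently.

```bash
python3 -m creep '{"hand":[0,0,0,0,0],"delta_pos":[[0,0.001,0.0013],[0,0.001,0.0013],[0,0.001,0.0013],[0,0.001,0.001],[0,0.001,0.0005]],"turn":[0,0,0,0,0]}' ; python3 - <<'E'
from h import *
plan([.65,.1033,.053],0)
w=env.read_camera('wrist'); save(w,'w4.png',s=1.2)
E
```

```text
clock: 6.38
tcp_pos: [0.6501, 0.1032, 0.0542]
orientation: [-0.0, 0.708, 0.706, -0.0]
wrist_force: [-0.2, -0.4, 0.2]
finger_gap: -0.0003
clock 6.38 tcp [0.6501 0.1032 0.0542] yang -0.16 F [-0.23 -0.36  0.18] gap -0.0003
shift units [ 0.0002 -0.0001  0.0015] norm mm 1.2
turn units (alone) -0.031
shift units after turn [ 0.0002 -0.0001  0.0015]
```

View pics/w4.png

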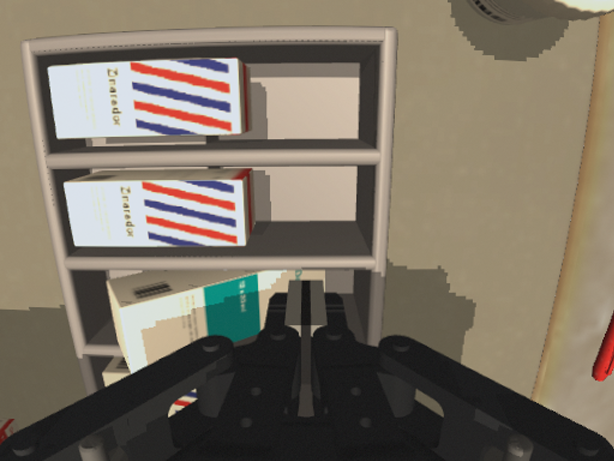

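```bash
cat > tilt.py <<'E'
from h import *
import pickle,sys
w=env.read_camera('wrist'); pickle.dump(w,open('wl.pkl','wb')); save(w,sys.argv[1],s=1.2)
P=cloud(w); H=P[...,2]
m=(abs(P[...,1]-.1033)<.009)&(P[...,0]>.555)&(P[...,0]<.66)&(H>.02)&(H<.1)
if len(sys.argv)>2: m[:, :]&=P[...,0]<float(sys.argv[2])
q=P[m]
for x0 in np.arange(.555,.68,.005):
    k=abs(q[:,0]-x0)<.0025
    if k.sum()>3: print(round(x0,3),k.sum(),np.percentile(q[k,2],[10,50,90]).round(4))
E
python3 tilt.py w5.png
```

```text
0.555 156 [0.0527 0.0535 0.0544]
0.56 1071 [0.0307 0.0431 0.0529]
0.565 55 [0.0269 0.0274 0.028 ]
0.57 40 [0.0268 0.0276 0.0282]
0.575 71 [0.0275 0.0553 0.0582]
0.58 72 [0.059  0.0622 0.0652]
0.585 73 [0.0671 0.0698 0.0724]
0.59 409 [0.0737 0.0749 0.0759]
0.595 578 [0.0705 0.0721 0.0738]
0.6 557 [0.0669 0.0686 0.0703]
0.605 520 [0.0634 0.0652 0.0666]
0.61 459 [0.06   0.0616 0.0633]
0.615 546 [0.0566 0.0584 0.0974]
0.62 636 [0.0531 0.0554 0.0994]
0.625 489 [0.0495 0.0514 0.0997]
0.63 739 [0.0464 0.0497 0.0993]
0.635 396 [0.0429 0.0455 0.0903]
0.64 470 [0.0399 0.0581 0.0717]
0.645 259 [0.0366 0.0807 0.0968]
0.65 707 [0.0496 0.0815 0.091 ]
0.655 305 [0.0294 0.0916 0.0965]
0.66 192 [0.028  0.0615 0.0721]
```

The slope is 0.70, about 0.61 rad, so the carton is fully tipped with its near corner at x≈.588, z≈.077. Next I lift clear, turn 90° and open for the pinch.

```bash
python3 -m creep '{"hand":[0,0,0,0,0],"delta_pos":[[0,0,-0.01],[0,0,-0.03],[0,-0.01,-0.03],[0,-0.02,-0.02],[0,-0.035,0]],"turn":[0,0,0,0,-1]}'; for i in 1 2 3; do python3 -m creep '{"hand":[50,50,50,50,50],"delta_pos":[[0,0,0],[0,0,0],[0,0,0],[0,0,0],[0,0,0]],"turn":[-1,-1,-1,-1,-1]}'; done; python3 -m creep '{"hand":[50,50,50,50,50],"delta_pos":[[0,0,0],[0,0,0],[0,0,0],[0,0,0],[0,0,0]],"turn":[-1,-1,0,0,0]}'; python3 tilt.py w6.png;  python3 - <<'E'
from h import *
plan([.597,.1033,.075],90)
E
```

```text
clock: 6.9
tcp_pos: [0.6025, 0.1032, 0.1313]
orientation: [0.004, 0.677, 0.736, 0.004]
wrist_force: [-0.0, 0.4, 0.5]
finger_gap: 0.0
clock: 7.32
tcp_pos: [0.5981, 0.1034, 0.1274]
orientation: [0.0, 0.499, 0.866, 0.0]
wrist_force: [-0.2, -0.1, 0.7]
finger_gap: 0.0501
clock: 7.73
tcp_pos: [0.5982, 0.1033, 0.1273]
orientation: [0.0, 0.3, 0.954, 0.0]
wrist_force: [0.8, 0.8, -0.9]
finger_gap: 0.0501
clock: 8.15
tcp_pos: [0.5982, 0.1033, 0.1273]
orientation: [0.0, 0.086, 0.996, 0.0]
wrist_force: [0.1, 0.8, -0.6]
finger_gap: 0.0503
clock: 8.57
tcp_pos: [0.5982, 0.1033, 0.1268]
orientation: [0.0, 0.002, 1.0, 0.0]
wrist_force: [-0.1, -0.0, -0.1]
finger_gap: 0.0495
0.555 111 [0.0528 0.0535 0.0543]
0.56 76 [0.0513 0.0528 0.0541]
0.565 132 [0.0267 0.0276 0.0283]
0.57 173 [0.0268 0.0276 0.0285]
0.575 370 [0.0271 0.0541 0.0579]
0.58 387 [0.0272 0.0614 0.0652]
0.585 334 [0.0666 0.0696 0.0726]
0.59 246 [0.0733 0.0748 0.0759]
0.595 164 [0.0709 0.0721 0.0735]
0.6 154 [0.0673 0.0686 0.0702]
0.605 142 [0.0639 0.0652 0.0667]
0.61 134 [0.0602 0.0618 0.0634]
0.615 122 [0.0569 0.0582 0.0596]
0.62 113 [0.0531 0.0548 0.0562]
0.625 110 [0.0501 0.0513 0.0527]
0.63 90 [0.0457 0.048  0.0493]
0.635 97 [0.042  0.0438 0.045 ]
0.64 88 [0.0389 0.0402 0.0416]
0.645 80 [0.0352 0.0366 0.038 ]
0.65 85 [0.0315 0.033  0.0347]
0.655 76 [0.0282 0.0295 0.031 ]
clock 8.62 tcp [0.5981 0.1033 0.1267] yang 89.74 F [ 0.22 -0.05  0.05] gap 0.0498
shift units [ 0.0014 -0.0001  0.0646] norm mm 51.7
turn units (alone) -0.051
shift units after turn [ 0.0014 -0.0001  0.0646]
```

View pics/w6.png

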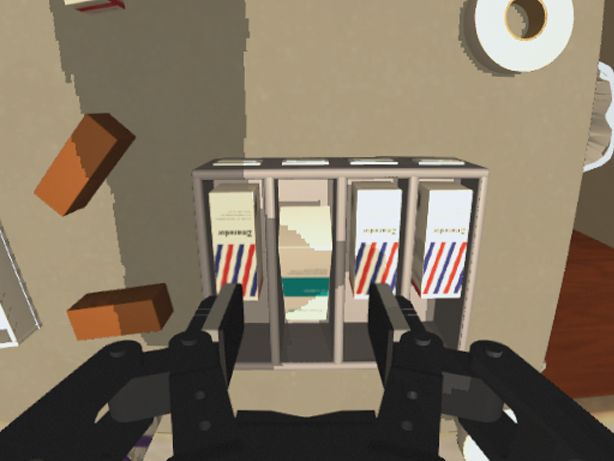

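The carton stays tipped (centre about 305,260), with the fingers straddling it evenly. I'm descending to just above the dividers and pinching.

```bash
python3 -m creep '{"hand":[50,50,50,50,50],"delta_pos":[[0,0,0.025],[0,0,0.025],[0,0,0.015],[0,0,0.008],[0,0,0]],"turn":[0,0,0,0,0]}' 25;  python3 tilt.py w7.png .56 >/dev/null; python3 -m creep '{"hand":[20,20,20,20,20],"delta_pos":[[0,0,0],[0,0,0],[0,0,0],[0,0,0],[0,0,0]],"turn":[0,0,0,0,0]}' 25; python3 - <<'E'
from h import *
plan([.597,.1033,.068],90)
w=env.read_camera('wrist'); save(w,'w8.png',s=1.2)
E
```

```text
clock: 9.03
tcp_pos: [0.5968, 0.1033, 0.0664]
orientation: [-0.002, 0.002, 1.0, -0.0]
wrist_force: [-1.1, 0.6, 0.8]
finger_gap: 0.0504
clock: 9.5
tcp_pos: [0.5988, 0.1034, 0.069]
orientation: [0.001, 0.001, 1.0, 0.0]
wrist_force: [0.3, 0.3, 2.6]
finger_gap: 0.0267
clock 9.5 tcp [0.5988 0.1034 0.069 ] yang 89.85 F [0.29 0.31 2.61] gap 0.0267
shift units [ 0.0023 -0.0002  0.0013] norm mm 2.1
turn units (alone) -0.031
shift units after turn [ 0.0023 -0.0002  0.0013]
```

View pics/w8.png

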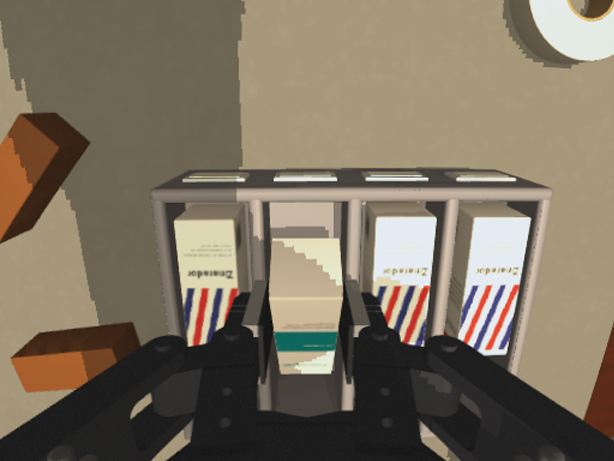

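```bash
python3 -m creep '{"hand":[20,20,20,20,20],"delta_pos":[[0,0,-0.005],[0,0,-0.01],[0,0,-0.02],[0,0,-0.03],[0,0,-0.03]],"turn":[0,0,0,0,0]}' 25; python3 - <<'E'
from h import *
plan([.61,-.1764,.15],99.6)
w=env.read_camera('wrist'); save(w,'w9.png',s=1.2)
E
```

```text
clock: 9.97
tcp_pos: [0.5969, 0.1033, 0.1443]
orientation: [-0.001, 0.001, 1.0, -0.0]
wrist_force: [0.7, -0.6, 0.2]
finger_gap: 0.0264
clock 9.97 tcp [0.5969 0.1033 0.1443] yang 89.84 F [ 0.68 -0.57  0.2 ] gap 0.0264
shift units [-0.0173 -0.3495 -0.0071] norm mm 280.0
turn units (alone) -1.952
shift units after turn [ 0.0422 -0.3474 -0.007 ]
```

View pics/w9.png

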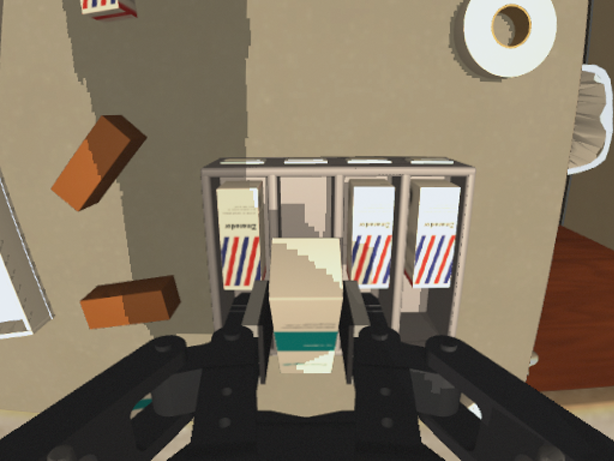

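The carton is held and clear of the tray. I'm carrying it to the returns tray.

```bash
python3 -m creep '{"hand":[20,20,20,20,20],"delta_pos":[[0,-0.03,0],[-0.002,-0.044,0],[-0.002,-0.044,0],[-0.002,-0.044,0],[-0.002,-0.044,0]],"turn":[0,0,0,0,0]}' 25;python3 -m creep '{"hand":[20,20,20,20,20],"delta_pos":[[0,-0.044,0],[0,-0.044,0],[0,-0.04,0],[0,-0.02,0],[0,0,0]],"turn":[0,0,0,-0.98,-0.97]}' 25; python3 - <<'E'
from h import *
plan([.604,-.180,.085],99.6)
w=env.read_camera('wrist'); save(w,'w10.png',s=1.2)
w=env.read_camera('scene'); save(w,'s10.png',(80,300,180,400),3)
E
```

```text
clock: 10.43
tcp_pos: [0.6036, -0.0628, 0.1444]
orientation: [-0.0, 0.001, 1.0, 0.0]
wrist_force: [0.3, 0.2, -0.1]
finger_gap: 0.0265
clock: 10.85
tcp_pos: [0.6034, -0.1842, 0.1441]
orientation: [0.0, -0.083, 0.997, -0.001]
wrist_force: [1.2, -0.4, 0.1]
finger_gap: 0.0261
clock 10.85 tcp [ 0.6034 -0.1842  0.1441] yang 99.54 F [ 1.21 -0.37  0.14] gap 0.0261
shift units [-0.0016  0.0052  0.0738] norm mm 59.2
turn units (alone) -0.012
shift units after turn [-0.0016  0.0052  0.0738]
```

View pics/w10.png

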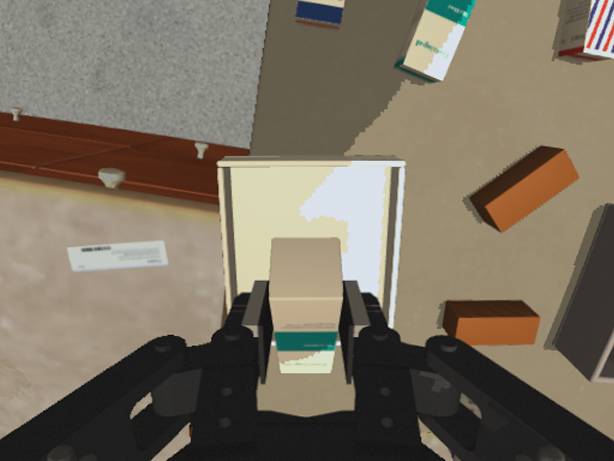

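View pics/s10.png

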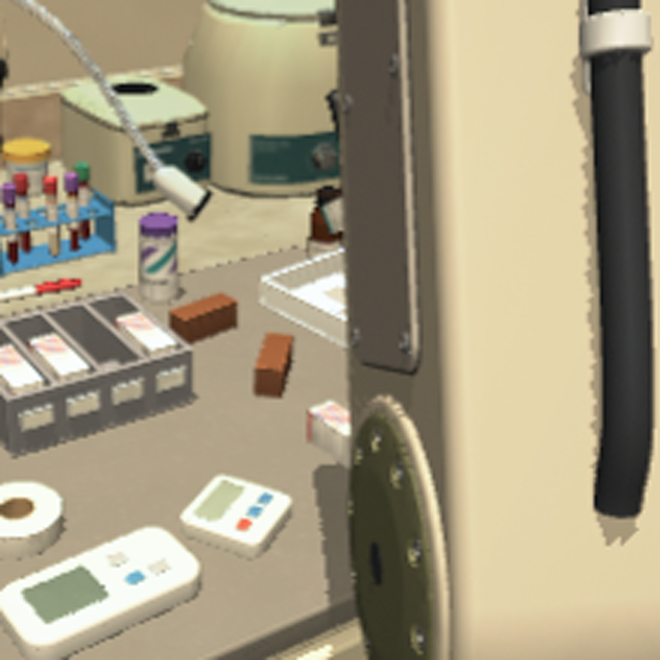

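Carton is over the white tray, well aligned (305,310 in wrist view). Lowering until the low corner just touches.

```bash
python3 -m creep '{"hand":[20,20,20,20,20],"delta_pos":[[0,0.004,0.025],[0,0.001,0.03],[0,0,0.02],[0,0,0.012],[0,0,0.004]],"turn":[0,0,0,0,0]}' 25;python3 -m creep '{"hand":[22,22,22,22,22],"delta_pos":[[0,0,0.003],[0,0,0.003],[0,0,0.003],[0,0,0.003],[0,0,0.003]],"turn":[0,0,0,0,0]}' 20; python3 - <<'E'
from h import *
plan([.604,-.180,.05],99.6)
w=env.read_camera('wrist'); save(w,'w11.png',s=1.2)
E
```

```text
clock: 11.37
tcp_pos: [0.6017, -0.1746, 0.0694]
orientation: [-0.002, -0.083, 0.997, 0.001]
wrist_force: [-1.4, 0.1, 3.0]
finger_gap: 0.0269
clock: 11.78
tcp_pos: [0.6014, -0.1761, 0.0633]
orientation: [-0.001, -0.083, 0.997, -0.001]
wrist_force: [-13.5, 2.2, 21.8]
finger_gap: 0.0261
clock 11.78 tcp [ 0.6014 -0.1761  0.0633] yang 99.55 F [-13.48   2.18  21.82] gap 0.0261
shift units [-0.0024 -0.0054  0.0166] norm mm 14.1
turn units (alone) -0.01
shift units after turn [-0.0024 -0.0054  0.0166]
```

View pics/w11.png

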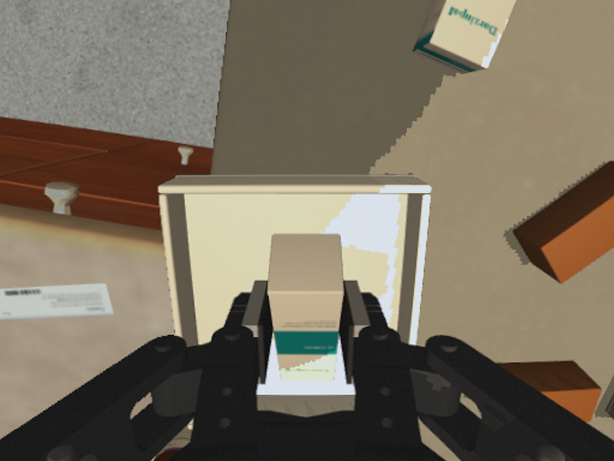

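The low corner is down but the carton doesn't pivot in the grip (22 N). I'm backing off to bare contact and releasing there.

```bash
python3 -m creep '{"hand":[22,22,22,22,22],"delta_pos":[[0,0,-0.004],[0,0,-0.004],[0,0,-0.001],[0,0,0],[0,0,0]],"turn":[0,0,0,0,0]}' 20; python3 -m creep '{"hand":[28,29,31,33,35],"delta_pos":[[0,0,0],[0,0,0],[0,0,0],[0,0,0],[0,0,0]],"turn":[0,0,0,0,0]}' 20; python3 - <<'E'
from h import *
plan([.604,-.180,.05],99.6)
w=env.read_camera('wrist'); save(w,'w12.png',s=1.2)
E
```

```text
clock: 12.25
tcp_pos: [0.6034, -0.176, 0.0665]
orientation: [0.0, -0.084, 0.996, -0.0]
wrist_force: [0.4, 0.2, -1.5]
finger_gap: 0.0264
clock: 12.67
tcp_pos: [0.603, -0.1759, 0.0662]
orientation: [-0.0, -0.084, 0.996, 0.0]
wrist_force: [-0.2, 0.5, -0.2]
finger_gap: 0.0352
clock 12.67 tcp [ 0.603  -0.1759  0.0662] yang 99.59 F [-0.17  0.49 -0.17] gap 0.0352
shift units [-0.0004 -0.0053  0.0202] norm mm 16.7
turn units (alone) -0.001
shift units after turn [-0.0004 -0.0053  0.0202]
```

View pics/w12.png

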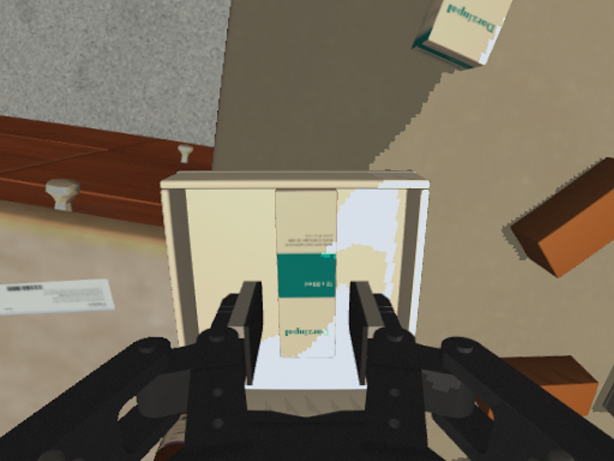

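The odd carton lies flat in the returns tray (centre about 305,275). I'm lifting off and moving to the spare.

```bash
python3 -m creep '{"hand":[50,50,50,50,50],"delta_pos":[[0,0,-0.025],[0,0,-0.035],[0,0,-0.035],[0,0,-0.02],[0,0,0]],"turn":[0,0,0,0,0]}' 20; python3 - <<'E'
from h import *
plan([.420,-.0225,.15],94.6)
w=env.read_camera('wrist'); save(w,'w13.png',s=1.2)
P=cloud(w); H=P[...,2]
m=((H>.012)&(H<.045)).astype(np.uint8); m[int(260/1.2):]=0
for p in [(230,300),(270,300),(200,300)]: print(P[int(p[0]/1.2),int(p[1]/1.2)].round(4))
E
```

```text
clock: 13.13
tcp_pos: [0.6054, -0.177, 0.1631]
orientation: [0.003, -0.084, 0.996, -0.002]
wrist_force: [1.3, -0.1, 0.5]
finger_gap: 0.0503
clock 13.13 tcp [ 0.6054 -0.177   0.1631] yang 99.59 F [ 1.31 -0.08  0.46] gap 0.0503
shift units [0.1964 0.2291 0.0142] norm mm 241.7
turn units (alone) 0.999
shift units after turn [0.2156 0.2111 0.0141]
[ 0.6132 -0.1808  0.0326]
[ 0.6438 -0.1758  0.0332]
[ 0.5921 -0.1843  0.0316]
```

View pics/w13.png

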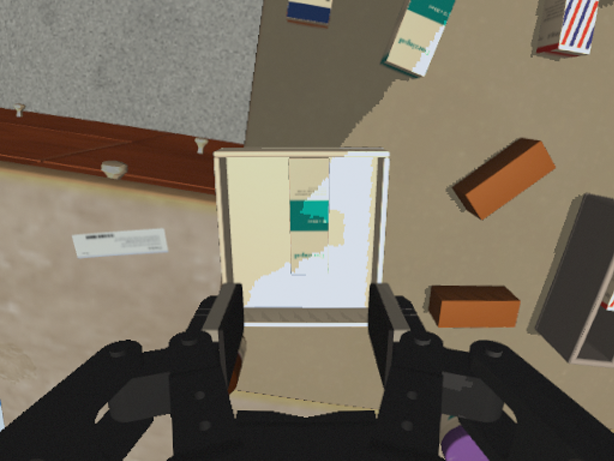

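The carton is flat (top at 32-33 mm) and fully inside the returns tray. On to the spare.

```bash
python3 -m creep '{"hand":[50,50,50,50,50],"delta_pos":[[0,0,0],[0.03,0.03,0.002],[0.031,0.03,0.002],[0.031,0.03,0.002],[0.031,0.03,0.002]],"turn":[1,0,0,0,0]}' 20;  python3 -m creep '{"hand":[50,50,50,50,50],"delta_pos":[[0.031,0.03,0.002],[0.031,0.03,0.002],[0.031,0.03,0.002],[0,0,0],[0,0,0]],"turn":[0,0,0,0,0]}' 20; cat > sp.py <<'E'
from h import *
import sys
w=env.read_camera('wrist'); save(w,sys.argv[1],s=1.2)
P=cloud(w); H=P[...,2]
m=((abs(P[...,0]-.4268)<.05)&(abs(P[...,1]+.022)<.035)&(H>.021)&(H<.04)).astype(np.uint8)
nl,l,s,ce=cv2.connectedComponentsWithStats(m); i=1+np.argmax(s[1:,4]); q=P[l==i]
r=cv2.minAreaRect((q[:,:2]*1000).astype(np.float32)); print('n',len(q),r,np.median(q[:,2]))
plan([.428,-.0225,.15],94.6)
E
python3 sp.py w14.png
```

```text
clock: 13.6
tcp_pos: [0.4949, -0.0871, 0.1499]
orientation: [-0.001, -0.04, 0.999, 0.001]
wrist_force: [-0.1, 0.4, 0.2]
finger_gap: 0.0503
clock: 14.02
tcp_pos: [0.4148, -0.021, 0.1459]
orientation: [-0.001, -0.041, 0.999, 0.0]
wrist_force: [0.6, -0.1, 0.6]
finger_gap: 0.0499
n 2229 ((428.56549072265625, -23.627628326416016), (64.09760284423828, 24.003986358642578), 4.482153415679932) 0.02895224240557312
clock 14.07 tcp [ 0.4167 -0.0219  0.1465] yang 94.65 F [-0.16  0.34  0.33] gap 0.0502
shift units [-0.014  -0.0019 -0.0044] norm mm 11.9
turn units (alone) 0.01
shift units after turn [-0.014  -0.0018 -0.0044]
```

View pics/w14.png

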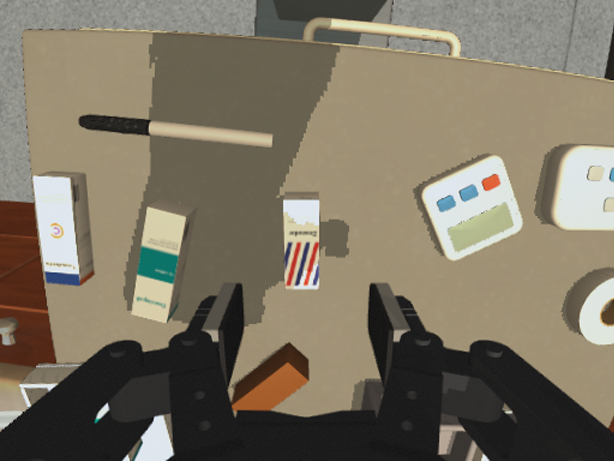

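The wrist view shows the short striped spare at (240,302). Depth gives 64.1 x 24.0 x 28 mm at (.4286,-.0236), matching the kit cartons. The neighbours at (262,160) and (228,62) are long. I'm descending for a shallow pinch at its top, so the fingers stay above the dividers later.

```bash
python3 -m creep '{"hand":[45,45,45,45,45],"delta_pos":[[-0.0143,-0.0029,0.035],[0,0,0.035],[0,0,0.035],[0,0,0.025],[0,0,0.01]],"turn":[0,0,0,0,0]}' 25; python3 -m creep '{"hand":[45,45,18,18,18],"delta_pos":[[0,0,0.002],[0,0,0],[0,0,0],[0,0,0],[0,0,0]],"turn":[0,0,0,0,0]}' 25; python3 - <<'E'
from h import *
plan([.4283,-.0233,.033],94.6)
w=env.read_camera('wrist'); save(w,'w15.png',s=1.2)
E
```

```text
clock: 14.48
tcp_pos: [0.4278, -0.024, 0.0321]
orientation: [-0.002, -0.04, 0.999, 0.001]
wrist_force: [-0.9, 0.7, -0.2]
finger_gap: 0.0447
clock: 14.9
tcp_pos: [0.4303, -0.0242, 0.0348]
orientation: [0.001, -0.04, 0.999, -0.0]
wrist_force: [0.9, -0.8, 1.7]
finger_gap: 0.0229
clock 14.9 tcp [ 0.4303 -0.0242  0.0348] yang 94.59 F [ 0.91 -0.76  1.74] gap 0.0229
shift units [0.0024 0.0013 0.0023] norm mm 2.8
turn units (alone) -0.002
shift units after turn [0.0024 0.0013 0.0023]
```

View pics/w15.png

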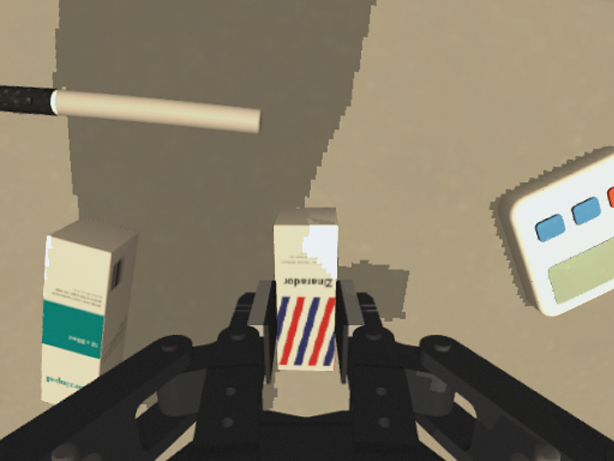

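```bash
python3 -m creep '{"hand":[18,18,18,18,18],"delta_pos":[[0,0,-0.003],[0,0,-0.015],[0,0,-0.035],[0,0,-0.04],[0,0,-0.03]],"turn":[0,0,0,0,0]}' 25;python3 -m creep '{"hand":[18,18,18,18,18],"delta_pos":[[0,0,0],[0,0,0],[0,0,0],[0,0,0],[0,0,0]],"turn":[0,0,0,0,0]}' 25; python3 - <<'E'
from h import *
import pickle
plan([.5945,.103,.132],90.2)
w=env.read_camera('wrist'); save(w,'w16.png',s=1.2); pickle.dump(w,open('w16.pkl','wb'))
P=cloud(w); t=np.array(env.get_state()['tcp_pos']); M=q2m(env.get_state()['orientation'])
Q=(P-t)@M
# carton top: in tool frame
m=(abs(Q[...,1])<.010)&(abs(Q[...,0])<.05)&(abs(Q[...,2])<.03); m[int(380/1.2):]=0
q=Q[m]; print(len(q)); 
for x in np.arange(-.045,.05,.005):
    k=abs(q[:,0]-x)<.0025
    if k.sum()>5: print(round(x,3),k.sum(),np.median(q[k,2]).round(4))
# finger points: 
f=(abs(abs(Q[...,1])-.016)<.003)&(abs(Q[...,0])<.02)&(Q[...,2]>-.05)&(Q[...,2]<.03)
print('finger z pct',f.sum(),np.percentile(Q[f][:,2],[50,90,97,100]).round(4))
E
```

```text
clock: 15.37
tcp_pos: [0.4288, -0.0236, 0.1341]
orientation: [0.0, -0.04, 0.999, -0.0]
wrist_force: [1.3, 0.4, -0.4]
finger_gap: 0.0229
clock: 15.78
tcp_pos: [0.4277, -0.0234, 0.1307]
orientation: [-0.001, -0.04, 0.999, 0.0]
wrist_force: [0.6, -0.5, -0.6]
finger_gap: 0.023
clock 15.78 tcp [ 0.4277 -0.0234  0.1307] yang 94.59 F [ 0.57 -0.5  -0.63] gap 0.023
shift units [-0.2204  0.1408 -0.0021] norm mm 209.3
turn units (alone) 0.879
shift units after turn [-0.209   0.1573 -0.002 ]
5661
-0.03 167 0.0058
-0.025 325 0.0057
-0.02 347 0.0057
-0.015 358 0.0056
-0.01 374 0.0057
-0.005 380 0.0057
-0.0 391 0.0057
0.005 406 0.0056
0.01 424 0.0055
0.015 437 0.0055
0.02 453 0.0055
0.025 461 0.0055
0.03 468 0.0055
0.035 670 0.014
finger z pct 2464 [-0.0286 -0.005   0.0028  0.0075]
```

View pics/w16.png

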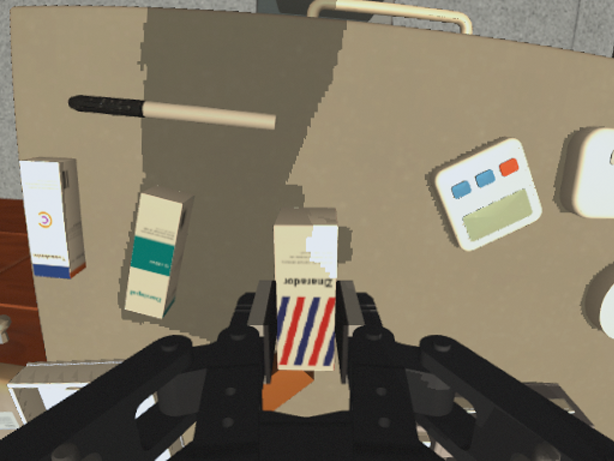

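The spare hangs level and centred, with its top 5.6 mm below the TCP. I'm carrying it to the emptied pocket.

```bash
python3 -m creep '{"hand":[18,18,18,18,18],"delta_pos":[[0,0,0],[-0.025,0.018,0],[-0.035,0.026,0],[-0.035,0.026,0],[-0.035,0.026,0]],"turn":[0.88,0,0,0,0]}' 25;python3 -m creep '{"hand":[18,18,18,18,18],"delta_pos":[[-0.035,0.026,0],[-0.035,0.026,0],[-0.0115,0.0093,0],[0,0,0],[0,0,0]],"turn":[0,0,0,0,0]}' 25; cat > pk.py <<'E'
from h import *
import pickle,sys
plan([.5965,.1029,.0655],90.2)
w=env.read_camera('wrist'); save(w,sys.argv[1],s=1.2); pickle.dump(w,open('wl.pkl','wb'))
P=cloud(w); H=P[...,2]
# divider tops near x .57-.60
m=(H>.049)&(H<.0545)&(abs(P[...,0]-.561)<.02)
k=(H>.049)&(H<.057)&(P[...,0]>.545)&(P[...,0]<.565)&(abs(P[...,1]-.103)<.012); q=P[k]; print('near wall x',np.percentile(q[:,0],[3,50,97]).round(4),len(q))
k=(H>.0475)&(H<.0545)&(P[...,0]>.562)&(P[...,0]<.600)
ys=P[k][:,1]; h,e=np.histogram(ys,np.arange(.04,.21,.001)); print([(round(a*1000),int(b)) for a,b in zip(e,h) if b>5])
for n,y in (('L',.143),('R',.064)):
    k=(H>.0535)&(H<.06)&(abs(P[...,1]-y)<.016)&(P[...,0]>.555)&(P[...,0]<.64); q=P[k]; 
    if len(q): print(n,len(q),np.percentile(q[:,0],[1,99]).round(4),np.percentile(q[:,1],[1,99]).round(4),np.median(q[:,2]).round(4))
# carton in hand
s=env.get_state(); z=s['tcp_pos'][2]-.0057
k=(abs(H-z)<.004)&(abs(P[...,1]-s['tcp_pos'][1])<.0125)&(abs(P[...,0]-s['tcp_pos'][0])<.045); q=P[k]; print('held',len(q),np.percentile(q[:,0],[1,99]).round(4),np.percentile(q[:,1],[1,99]).round(4),np.median(q[:,2]).round(4))
E
python3 pk.py w17.png
```

```text
clock: 16.25
tcp_pos: [0.5332, 0.0543, 0.1311]
orientation: [-0.001, -0.001, 1.0, 0.0]
wrist_force: [0.2, -1.2, 0.4]
finger_gap: 0.0231
clock: 16.67
tcp_pos: [0.597, 0.1031, 0.1304]
orientation: [-0.001, -0.002, 1.0, -0.0]
wrist_force: [-1.5, -0.9, -0.8]
finger_gap: 0.0231
clock 16.67 tcp [0.597  0.1031 0.1304] yang 90.26 F [-1.52 -0.87 -0.76] gap 0.0231
shift units [ 0.0004 -0.0002  0.0811] norm mm 64.9
turn units (alone) 0.011
shift units after turn [ 0.0004 -0.0002  0.0811]
near wall x [0.5533 0.556  0.5592] 370
[(41, 26), (42, 66), (43, 83), (44, 76), (45, 82), (46, 148), (47, 25), (59, 6), (66, 6), (74, 72), (80, 67), (81, 73), (82, 76), (83, 76), (84, 38), (85, 57), (119, 50), (120, 70), (121, 69), (122, 83), (123, 73), (124, 65), (129, 26), (130, 49), (131, 7), (144, 7), (149, 7), (157, 101), (158, 105), (159, 85), (160, 69), (161, 76), (162, 66), (163, 31), (168, 132), (169, 40), (173, 7), (182, 6), (188, 6), (196, 79), (197, 172), (198, 90), (199, 67), (200, 72), (201, 59), (202, 28)]
L 3263 [0.5558 0.627 ] [0.13   0.1582] 0.0559
R 3200 [0.5562 0.6273] [0.0507 0.0749] 0.0558
held 6260 [0.5636 0.6265] [0.0904 0.1139] 0.1248
```

View pics/w17.png

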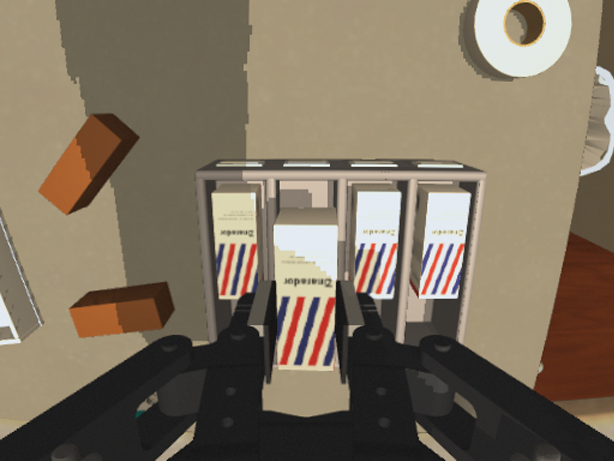

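The held spare (x .564–.627, y centre .102) lines up with its neighbours (far ends .627) and the pocket (centre .1025). I'm lowering it.

```bash
python3 -m creep '{"hand":[18,18,18,18,18],"delta_pos":[[0,0,0.02],[0,0,0.02],[0,0,0.015],[0,0,0.01],[0,0,0.006]],"turn":[0,0,0,0,0]}' 25;python3 -m creep '{"hand":[18,18,18,18,18],"delta_pos":[[0,0,0.003],[0,0,0.002],[0,0,0.002],[0,0,0.001],[0,0,0]],"turn":[0,0,0,0,0]}' 25; python3 pk.py w18.png
```

```text
clock: 17.13
tcp_pos: [0.5959, 0.1018, 0.074]
orientation: [-0.001, -0.001, 1.0, -0.0]
wrist_force: [0.5, -0.4, -1.0]
finger_gap: 0.023
clock: 17.55
tcp_pos: [0.598, 0.1027, 0.0692]
orientation: [0.0, -0.002, 1.0, 0.0]
wrist_force: [-1.0, -0.5, -0.4]
finger_gap: 0.0229
clock 17.55 tcp [0.598  0.1027 0.0692] yang 90.19 F [-1.03 -0.51 -0.42] gap 0.0229
shift units [0.0018 0.0003 0.0046] norm mm 4.0
turn units (alone) -0.001
shift units after turn [0.0018 0.0003 0.0046]
near wall x [0.5534 0.5566 0.5647] 886
[(41, 34), (42, 125), (43, 127), (44, 138), (45, 160), (46, 339), (47, 54), (51, 6), (52, 10), (53, 7), (54, 11), (55, 9), (56, 12), (57, 11), (58, 8), (59, 11), (60, 9), (61, 11), (62, 8), (63, 12), (64, 9), (65, 10), (66, 8), (67, 7), (68, 9), (69, 13), (70, 9), (71, 13), (72, 9), (73, 14), (74, 168), (79, 9), (80, 103), (81, 122), (82, 110), (83, 114), (84, 115), (85, 166), (86, 12), (90, 6), (91, 7), (92, 8), (93, 9), (94, 9), (95, 7), (96, 8), (97, 7), (98, 8), (99, 8), (100, 7), (101, 11), (102, 8), (103, 7), (104, 7), (105, 8), (106, 7), (107, 6), (108, 8), (109, 9), (110, 8)
[... 198 characters left out ...]
(137, 7), (138, 12), (139, 9), (140, 10), (141, 10), (142, 7), (143, 7), (144, 9), (145, 7), (146, 10), (147, 12), (148, 6), (149, 11), (150, 8), (151, 9), (152, 9), (153, 7), (157, 72), (158, 346), (159, 155), (160, 130), (161, 131), (162, 116), (163, 39), (168, 181), (169, 214), (170, 7), (171, 8), (172, 8), (173, 8), (174, 8), (175, 10), (177, 10), (178, 11), (179, 8), (180, 6), (181, 10), (182, 9), (183, 9), (184, 9), (185, 9), (186, 11), (189, 11), (190, 9), (191, 8), (196, 161), (197, 306), (198, 161), (199, 113), (200, 129), (201, 81), (202, 32)]
L 4941 [0.5558 0.619 ] [0.1299 0.1582] 0.0558
R 4745 [0.5555 0.6192] [0.0508 0.0748] 0.0558
held 6173 [0.5645 0.6275] [0.0904 0.1135] 0.0635
```

View pics/w18.png

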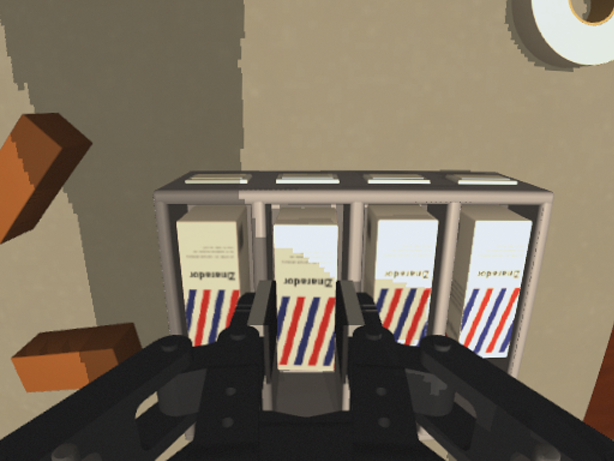

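```bash
python3 -m creep '{"hand":[18,18,18,18,18],"delta_pos":[[0,0,0.001],[0,0,0.001],[0,0,0.001],[0,0,0.001],[0,0,0]],"turn":[0,0,0,0,0]}' 25; python3 pk.py w19.png | egrep 'clock|held'
```

```text
clock: 18.02
tcp_pos: [0.5975, 0.1027, 0.0653]
orientation: [-0.0, -0.002, 1.0, 0.0]
wrist_force: [-0.4, 0.4, -0.8]
finger_gap: 0.0236
clock 18.02 tcp [0.5975 0.1027 0.0653] yang 90.19 F [-0.44  0.43 -0.85] gap 0.0236
held 6175 [0.5641 0.6269] [0.0904 0.1135] 0.0598
```

Only about 4 mm from seated and no contact force. Releasing.

```bash
python3 -m creep '{"hand":[26,28,30,30,30],"delta_pos":[[0,0,0],[0,0,0],[0,0,0],[0,0,0],[0,0,-0.005]],"turn":[0,0,0,0,0]}' 25; python3 -m creep '{"hand":[30,30,30,30,30],"delta_pos":[[0,0,-0.02],[0,0,-0.03],[0,0,-0.03],[0,0,-0.03],[0,0,0]],"turn":[0,0,0,0,0]}' 25; python3 pk.py w20.png | egrep 'clock|L|R|near'; python3 - <<'E'
from h import *
import pickle
P=cloud(pickle.load(open('wl.pkl','rb'))); H=P[...,2]
k=(H>.050)&(H<.06)&(abs(P[...,1]-.1025)<.0145)&(P[...,0]>.562)&(P[...,0]<.64); q=P[k]
for x in np.arange(.56,.64,.006):
    j=abs(q[:,0]-x)<.003
    if j.sum()>3: print(round(x,3),j.sum(),np.median(q[j,2]).round(4),np.percentile(q[j,1],[2,98]).round(4))
E
```

```text
clock: 18.48
tcp_pos: [0.5971, 0.1026, 0.069]
orientation: [-0.001, -0.002, 1.0, 0.0]
wrist_force: [-0.1, 0.3, -0.2]
finger_gap: 0.03
clock: 18.9
tcp_pos: [0.6005, 0.1029, 0.1634]
orientation: [0.004, -0.002, 1.0, 0.0]
wrist_force: [-0.1, 0.6, 0.2]
finger_gap: 0.0301
clock 18.9 tcp [0.6005 0.1029 0.1634] yang 90.2 F [-0.1   0.6   0.18] gap 0.0301
near wall x [0.5533 0.5566 0.5645] 362
L 2647 [0.5562 0.6281] [0.1301 0.1577] 0.0559
R 2629 [0.5564 0.6292] [0.0508 0.0749] 0.0559
0.566 255 0.0558 [0.0912 0.1142]
0.572 242 0.0559 [0.0912 0.1143]
0.578 245 0.0559 [0.0911 0.1144]
0.584 247 0.0559 [0.091  0.1145]
0.59 250 0.056 [0.091  0.1146]
0.596 230 0.056 [0.0914 0.1147]
0.602 237 0.056 [0.0917 0.1149]
0.608 222 0.0559 [0.0916 0.115 ]
0.614 215 0.0559 [0.0915 0.1151]
0.62 211 0.0559 [0.0915 0.1144]
0.626 177 0.0558 [0.0914 0.1145]Traceback (most recent call last):
  File "pk.py", line 16, in <module>
    k=(abs(H-z)<.004)&(abs(P[...,1]-s['tcp_pos'][1])<.0125)&(abs(P[...,0]-s['tcp_pos'][0])<.045); q=P[k]; print('held',len(q),np.percentile(q[:,0],[1,99]).round(4),np.percentile(q[:,1],[1,99]).round(4),np.median(q[:,2]).round(4))
                                                                                                                              ~~~~~~~~~~~~~^^^^^^^^^^^^^^^
    return _quantile_unchecked(
        a, q, axis, out, overwrite_input, method, keepdims, weights)
    return _ureduce(a,
                    func=_quantile_ureduce_func,
    ...<5 lines>...
                    overwrite_input=overwrite_input,
                    method=method)
    r = func(a, **kwargs)
    result = _quantile(arr,
                       quantiles=q,
    ...<2 lines>...
                       out=out,
                       weights=wgt)
    slices_having_nans = np.isnan(arr[-1, ...])
                                  ~~~^^^^^^^^^
IndexError: index -1 is out of bounds for axis 0 with size 0
```

View pics/w20.png

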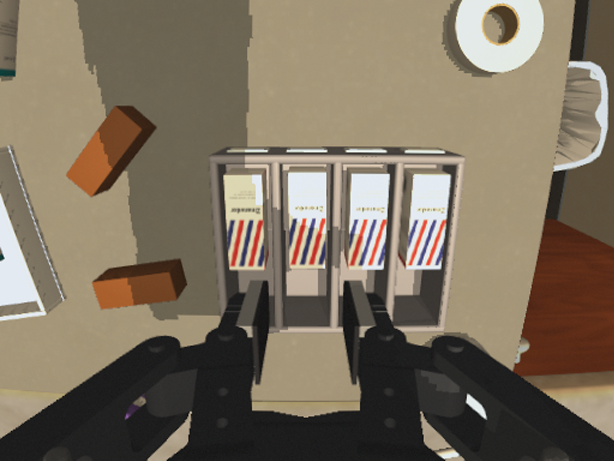

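The spare is flat at the same height as its neighbours (55.9 mm in this camera) with its ends in line. I'll back away a little and take a last overhead check.

```bash
python3 -m creep '{"hand":[30,30,30,30,30],"delta_pos":[[0,0,-0.03],[0.03,0.03,-0.03],[0.03,0.03,0],[0.03,0.03,0],[0.03,0.03,0]],"turn":[0,0,0,0,0]}'; python3 -m creep '{"hand":[30,30,30,30,30],"delta_pos":[[0.03,0.03,0],[0.03,0.03,0],[0,0.03,0],[0,0.03,0],[0,0,0]],"turn":[0,0,0,0,0]}'; python3 - <<'E'
from h import *
import pickle
a=pickle.load(open('top0.pkl','rb')); c=env.read_camera('top'); save(c,'top9.png',(110,300,130,350),3.4)
d=np.abs(a['pixels'].astype(int)-c['pixels']).max(2)>40
nl,l,s,ce=cv2.connectedComponentsWithStats(d.astype(np.uint8))
print([(ce[i][::-1].round().tolist(),int(s[i,4])) for i in range(1,nl) if s[i,4]>15])
E
```

```text
clock: 19.37
tcp_pos: [0.5001, 0.1989, 0.2051]
orientation: [-0.0, -0.001, 1.0, 0.0]
wrist_force: [-0.6, 0.5, 0.1]
finger_gap: 0.0301
clock: 19.78
tcp_pos: [0.452, 0.2974, 0.2049]
orientation: [-0.0, -0.004, 1.0, 0.001]
wrist_force: [-0.2, -0.3, -0.2]
finger_gap: 0.0299
[([292.0, 54.0], 19949), ([177.0, 315.0], 142), ([180.0, 212.0], 221), ([207.0, 180.0], 17), ([264.0, 202.0], 4938), ([248.0, 269.0], 226), ([331.0, 241.0], 56), ([368.0, 281.0], 685), ([381.0, 286.0], 96), ([382.0, 273.0], 20)]
```

View pics/top9.png

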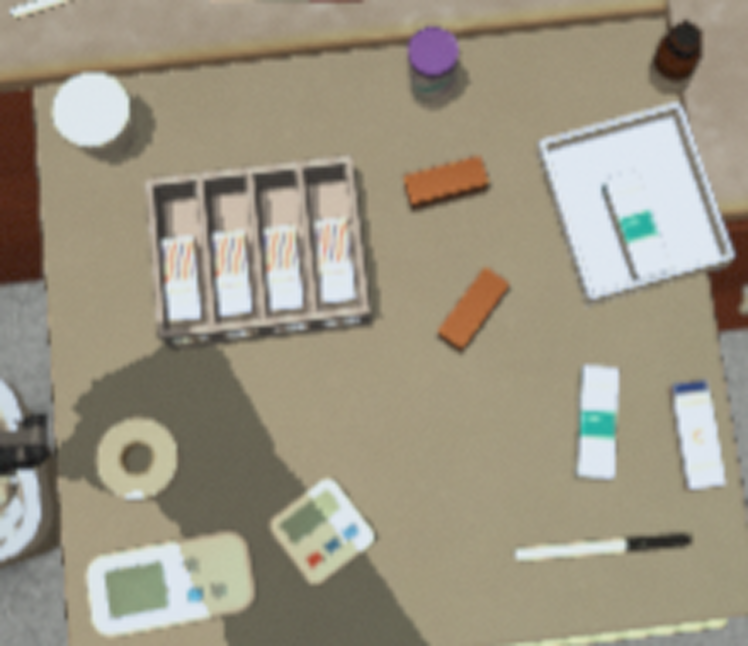

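The overhead view shows four short cartons in line in the tray, the long one in the returns tray, and nothing else moved apart from arm shadow. Handing in.

```bash
python3 - <<'E'
from workcell import env
print(env.hand_in())
E
```

```text
the job is handed in; nothing more can be done
None
```

The job is done and handed in at about 20 s of the 64 s allowed. I tipped the long green-banded carton until it stayed over at about 0.61 rad, then lifted it out and released it in the white returns tray. I took the short striped stock carton (measured 64 x 24 mm) and released it about 4 mm above the floor of the emptied pocket.

**Last checks:**
- **Spare:** it lies flat, its top reading 55.9 mm, the same as its neighbours, and in line with them.
- **Long carton:** it lies flat inside the returns tray.
- **Everything else:** the overhead before/after comparison showed no other object moved; the remaining differences are the arm and its shadow.

**What went less well:**
- In the returns tray, I tried to lay the long carton flat while still holding it. It did not pivot, and the wrist force reached about 22 N. I backed off to bare contact and released it, and it settled flat. That press was on the returns tray floor, not the kit tray's.
- While pressing to tip the carton, every wrist force reading was about 1 N or less.
- The two cameras disagreed by about 1 to 2 mm. I used the wrist camera's values for the placing.

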